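Put the core probe back in its clip and aim the infrared thermometer at the red tin

ROBOT

A 7-joint arm with a two-finger parallel gripper is mounted at the origin on the work surface. World frame = base frame: x ahead of the robot, y to its left, z up, the work surface at z = 0. Lengths are in m, angles in rad, forces in N, time in s.
With the tool pointing down it reaches from about 0.425 to 0.95 m from the base axis. Payload 4.7 kg.
Tool frame: the origin (TCP) lies at the very end of the fingers, on their centre line; the grasp point (between the pads) lies 19 mm behind it; z points along the fingers, y is the line along which they close (so a half turn about z gives the same grasp; the last joint's range is limited). The gripper opens to 85 mm and grips with 20 to 120 N. Pads are 22 mm wide; open, the fingers measure 114 mm over their backs; the gripper's body (76 mm by 85 mm) begins 54 mm behind the grasp point. The pads swing forward as they close: fully open they stand 13 mm farther back than shut.
Start: joints at [1.259, 0.469, -0.049, 1.532, 0.024, 1.141, -0.082], TCP at [0.188, -0.648, 0.231] pointing down, gripper open.
Joint ranges: [-2.59, 2.59], [-0.33, 1.99], [-1.39, 1.29], [0.1, 2.45], [-1.04, 4.18], [0.21, 1.99], [-2.66, 2.66]. Speed limits (rad/s): [2.57, 2.57, 3.14, 3.14, 3.14, 3.14, 3.14].

INTERFACE

Orientations are given as a unit quaternion [x, y, z, w].
In Python, from station import sense, camera, sign_off, look_for, place_of gives the robot as it stands.
- The arm moves only by the tool servo_tool, never from a script. Its argument "plan" is a list of rows, each an object of numbers: "tx", "ty", "tz": the shift along the tool's x, y, z in cm; "wx", "wy", "wz": the turn, a rotation vector about the tool's x, y, z in degrees. A call has 1 to 20 rows; each row is the pose to reach, as a shift and turn from the pose commanded when the call began, along the tool's axes at that moment; what a row does not reach only later rows make up. A row lasts 1/8 s, in which the tool goes at most 62.5 mm and 10.7 degrees, less where a joint would pass 70% of its speed; a pose out of reach is approached as far as the arm can. A call with a gripper value outside its range is refused whole. "gripper" is the gripper's target within -1 to 1 (shut at 1, half-way at 0, fully open at -1), set as the call begins (left out, the last holds). The fingers move at their own pace and stop on an object; "grip_force" is the grip in N (left out, the last holds). Time passes only in rows, so rows that repeat a pose let the fingers close. It gives the time, the measured TCP pose, the force, the opening and the grip force at its end, in the units of the state.
- sense(): the state, without advancing time (a new reading comes with each control period).
- camera(name): name is "scene" or "top" or "wrist"; returns a dict with "color" (480x640x3 uint8, red, green, blue), "depth" (480x640 float32, m along the optical axis (not along the pixel's ray), 0 where there is no reading), "fx", "fy", "cx", "cy" (pixels), "camera_from_world" (4x4, takes a point from world to camera coordinates). Camera axes: x right, y down, z forward; pixel columns grow to the right and rows downward; lengths in m; the calibration is good to about 2 mm. A picture is of the moment at which its call begins.
- sign_off(): hands the job in; it is judged then, once.
Trained networks look in a picture, given as the dict that the camera call returned (one of the last four; its "shot" number tells which), for a name from the list of things; names that differ only in an ending like _2 or _b are one class to them, and where a whole thing is asked for, a point or a joint stands for the part that bears it (a point fixed in the world has none). Each returns a list of dicts, best first, with "p" (0 to 1); they miss things now and then, are a little off and sometimes report something else, mostly with a low value. They report only what shows in the picture. A call takes as long as a camera call. They do not tell look-alikes from the thing itself.
- look_for(picture, label): "bbox" ([left, top, right, bottom] in pixels, round what is visible of it).
- place_of(picture, label): "position" ([column, row] in pixels: a listed point, or the origin of a listed thing).
The state is a dict: "time": time; "joint_positions": joint angles; "qvel": joint speeds; "joint_efforts": joint torques, N m; "tool_pos": TCP position; "tool_rot": TCP orientation; "force": force on the tool from outside, world axes, zero at the start; "moment": the same for the moment, N m; "width": opening from 0.0 (shut) to 1.0 (fully open); "grasp_force": force on a finger pad.
Only numpy, scipy, OpenCV 4.12 (cv2) and the standard library are available. Lean on these libraries where they do the work, as an engineer would, in place of code of your own. Each camera call takes 0.05 s, during which the arm holds its last target. There are 200 camera calls.

TASK

The core probe has done its work: press it down past the sprung orange jaw into its fork clip, fully home with the jaw closed over it, and let go of it. Then draw the yellow infrared thermometer up out of its holder, turn it nose down and finish still holding it raised and still, pointing down at the black patch on the lid of the red tin from about 10 cm above, touching nothing with it. Leave the tins and everything else where they stand.

Things in the scene. Friction and masses are not known exactly. Their poses are not given: they have to be found in the camera images.
- probe: Loose core probe, 90 g, lying on the table, origin 11 mm up. Blue round handle, 18 mm thick, along its y axis; origin mid-handle on its axis. White square collars (22 x 22 x 10 mm) centred at y = -70 and +70 mm stop it rolling; 130 mm of round handle between them. A 5 mm steel needle runs on from y = 75 to 145 mm, pointing roughly to world +y at the start
- clip: Steel fork clip fixed to the table, 74 (x) x 116 (y) mm; origin under it at table height, z up. Two alike forks, 12 mm thick, at y = -42 and +42 mm; the 72 mm between is free for fingers above 23 mm. Each: tall tine at -x, inner face x = -10 mm up to z = 90, flared outward to 110 mm; short tine at +x, inner face x = 10 mm, up to 52 mm, the orange jaw above it
- clip_seat (a point): Centre of the seat, 52 mm above the table, axes as the clip's: where the middle of the handle's axis lies when fully home, the handle level along y, pressed straight down from above. Needle to either side; up to 18 mm off along y is still home
- jaw (a joint): Angle of the orange sprung jaw (rad), hinged along the clip's y on its +x side: 0 shut, growing outward to +x, at most 0.7; springs shut by itself. Shut, it hooks over the seated handle, underside 65 mm above the table, tips at x = 3 mm; its lead-in slope rises outward to 106 mm. A handle pressed down the centre line wedges it open about 0.12 rad with 4 to 10 N, then it snaps shut
- holder: Grey holder fixed to the table: foot 90 (x) x 80 (y) x 8 mm and an open square pocket, inside 34 x 32 mm, its rim 62 mm, its floor 8 mm above the table; origin under its centre, z up. The thermometer's handle stands in it
- gun: Loose pistol-shaped infrared thermometer, 0.25 kg, upright with its handle in the holder. Origin: centre of the handle's underside; z up the handle; nose to its own -x (roughly towards the robot at the start). Black handle 28 (x) x 26 (y) mm up to z = 92; yellow head x -60 to 50, 38 wide (y), z 90 to 132 mm, balanced near x = 0; nose 30 mm round, to x = -75. Must rise 60 mm to leave the holder
- gun_nose (a point): Centre of the thermometer's nose tip, at x = -75, y = 0, z = 111 mm in its frame; same axes; it looks along -x
- tin_red: Red lidded bread tin, 92 x 92 mm, 80 mm tall, 0.7 kg, loose on the 10 mm thick pale wooden cooling board; origin at the centre of its underside, z up. A black round patch 50 mm across on top of the lid
- red_patch (a point): Centre of the black patch on the red tin's lid, the point to aim at, 90 mm above the table
- tin_grey: Bare steel, grey lidded bread tin, 92 x 92 mm, 80 mm tall, 0.7 kg, loose on the 10 mm thick pale wooden cooling board; origin at the centre of its underside, z up. A black round patch 50 mm across on top of the lid. Leave alone
- tin_green: Green lidded bread tin, 92 x 92 mm, 80 mm tall, 0.7 kg, loose on the 10 mm thick pale wooden cooling board; origin at the centre of its underside, z up. A black round patch 50 mm across on top of the lid. Leave alone
- scraper: Steel dough scraper with a wooden grip, 87 x 120 mm, 18 mm tall, lying on the table. Leave alone
- brush: Pastry brush lying on the table. Leave alone
- jar: Jar with white cap, 80 mm wide, 120 mm tall. Leave alone
- oil: Amber oil bottle, 60 mm wide, 160 mm tall. Leave alone
- mug: White mug, 80 mm wide, 90 mm tall. Leave alone
- bowl: Small steel bowl, 100 mm wide, 45 mm tall. Leave alone
Mind the look-alikes: they are no part of the job. Several things have the shape of the probe; the one meant has the colours described above. Leave any pink look-alike of the holder alone.

How it is judged:
By the outcome, as a careful person would: the job done as asked, in the order asked, and still so for the second after the job is handed in, while the arm keeps its last pose, push and grip.
It also fails if it takes over 69 s, if anything falls off the work surface, if the arm or the gripper's body presses on something with over 40 N, if the wrist force passes 120 N, or if a joint passes its speed limit or range.

## Working session

There is one attempt and no reset: what is moved stays moved. The work goes in short steps, Python scripts to look and compute and a tool call to move; the robot and the scene stay as the last step left them, time stands still between calls to the robot, and variables do not carry over. Pictures are saved under pics/ and viewed, at most 10 in all, crops included, and the job is handed in when it is done.

Besides the shell and the picture viewer there is one more tool, called after "Call:" as name([rows], argument=value, ...), one row to a line, values as JSON. servo_tool: Moves the arm, as the interface text tells. Its arguments: {"type":"object","properties":{"plan":{"type":"array","items":{"type":"object","properties":{"tx":{"type":"number"},"ty":{"type":"number"},"tz":{"type":"number"},"wx":{"type":"number"},"wy":{"type":"number"},"wz":{"type":"number"}}}},"gripper":{"type":"number"},"grip_force":{"type":"number"}},"required":["plan"]}

```bash
ls; mkdir -p pics
cat > h.py <<'E'
import numpy as np, cv2
from station import *
from scipy.spatial.transform import Rotation as R
def save(p,n,box=None,s=1):
    im=p['color'][:,:,::-1]
    if box: im=im[box[1]:box[3],box[0]:box[2]]
    cv2.imwrite('pics/'+n,cv2.resize(im,None,fx=s,fy=s,interpolation=cv2.INTER_CUBIC))
def ray(p,u,v):
    T=np.linalg.inv(p['camera_from_world'])
    return T[:3,3],T[:3,:3]@np.array([(u-p['cx'])/p['fx'],(v-p['cy'])/p['fy'],1])
def atz(p,u,v,z):
    o,d=ray(p,u,v); return o+d*(z-o[2])/d[2]
def dep(p,u,v):
    o,d=ray(p,u,v); return o+d*p['depth'][int(round(v)),int(round(u))]
def cloud(p):
    T=np.linalg.inv(p['camera_from_world']); v,u=np.mgrid[:480,:640]; d=p['depth']
    P=np.stack([(u-p['cx'])/p['fx']*d,(v-p['cy'])/p['fy']*d,d],-1)
    return P@T[:3,:3].T+T[:3,3]
E
python3 - <<'E'
from h import *
np.set_printoptions(precision=3,suppress=True)
s=sense();print(s['tool_pos'],s['tool_rot'],s['time'])
for n in('scene','top'):
    p=camera(n);save(p,n+'1.png')
    print(n,np.linalg.inv(p['camera_from_world'])[:3])
    for l in('probe','clip','clip_seat','holder','gun','gun_nose','tin_red','red_patch'):
        print(l,[(np.round(r['position']),round(r['p'],2),dep(p,*r['position'])) for r in place_of(p,l)[:4] if r['p']>.2])
E
```

```text
pics
[ 0.188 -0.648  0.23 ] [ 0.99   0.141 -0.    -0.001] 0.0
scene [[ 0.73   0.421 -0.538  1.216]
 [ 0.683 -0.445  0.579 -0.808]
 [ 0.005 -0.79  -0.613  0.966]]
probe [(array([302., 276.]), 0.7, array([ 0.439, -0.045,  0.018])), (array([318., 186.]), 0.52, array([0.188, 0.277, 0.018]))]
clip [(array([407., 246.]), 0.7, array([0.558, 0.219, 0.021])), (array([430., 278.]), 0.59, array([0.691, 0.127, 0.051])), (array([250., 333.]), 0.57, array([ 0.483, -0.254,  0.009]))]
clip_seat [(array([248., 312.]), 0.76, array([ 0.422, -0.207, -0.001]))]
holder [(array([405., 248.]), 0.9, array([0.549, 0.223, 0.01 ])), (array([419., 203.]), 0.81, array([0.559, 0.249, 0.144]))]
gun []
gun_nose [(array([386., 198.]), 0.62, array([0.363, 0.385, 0.001]))]
tin_red [(array([390., 307.]), 0.93, array([ 0.684, -0.017,  0.054])), (array([337., 219.]), 0.38, array([0.341, 0.193, 0.016]))]
red_patch [(array([392., 277.]), 0.74, array([0.648, 0.032, 0.09 ])), (array([475., 224.]), 0.48, array([0.687, 0.311, 0.11 ]))]
top [[-0.012 -0.992  0.123  0.293]
 [-1.     0.012  0.002 -0.004]
 [-0.003 -0.123 -0.992  1.2
[... 151 characters left out ...]
), 0.74, array([0.655, 0.034, 0.092])), (array([473., 196.]), 0.51, array([ 0.565, -0.407,  0.093]))]
clip [(array([404., 237.]), 0.58, array([ 0.47 , -0.238,  0.013]))]
clip_seat [(array([409., 231.]), 0.67, array([ 0.487, -0.252,  0.01 ]))]
holder [(array([230., 210.]), 0.73, array([0.528, 0.221, 0.124])), (array([161., 248.]), 0.68, array([0.447, 0.43 , 0.013]))]
gun [(array([234., 211.]), 0.82, array([0.538, 0.222, 0.065]))]
gun_nose [(array([223., 231.]), 0.92, array([0.475, 0.239, 0.123])), (array([308., 176.]), 0.53, array([0.624, 0.023, 0.093]))]
tin_red [(array([305., 174.]), 0.95, array([0.63 , 0.032, 0.09 ]))]
red_patch [(array([332., 252.]), 0.5, array([ 0.429, -0.04 ,  0.016]))]
```

View pics/scene1.png

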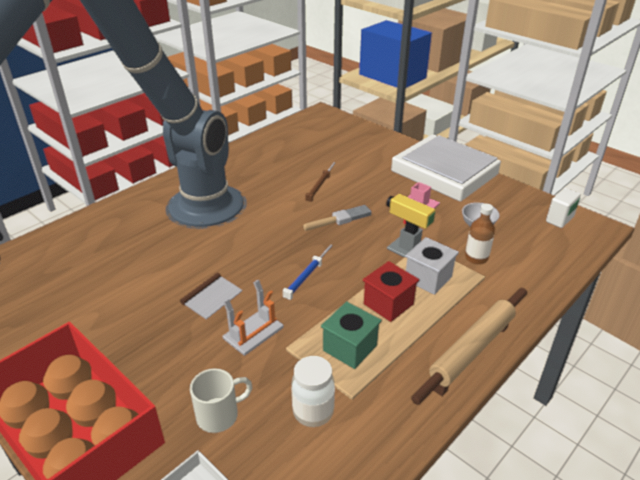

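View pics/top1.png

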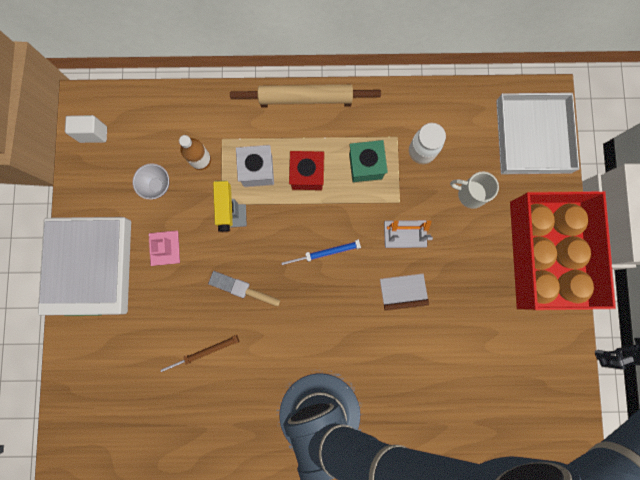

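Scene view: blue probe at about (303,275), brown look-alike at (318,185), clip (255,320), gun (410,210) and red tin (390,290). Top view: blue probe (333,251), brown look-alike (210,350), clip (407,235), gun (223,206) in the grey holder, pink holder look-alike (164,248), red tin (306,170). The blue handle with white collars is the one meant. I'll measure these and confirm in a crop.

```bash
cat > m.py <<'E'
from h import *
np.set_printoptions(precision=4,suppress=True)
def box(P):
    r=cv2.minAreaRect((P[:,:2]*1000).astype(np.float32)); return r
p=camera('top');C=cloud(p);hsv=cv2.cvtColor(p['color'],cv2.COLOR_RGB2HSV);H,S,V=[hsv[...,i].astype(int) for i in range(3)]
X,Y,Z=C[...,0],C[...,1],C[...,2]
def rep(n,m):
    P=C[m];print(n,len(P),'med',np.median(P,0),'zmax',np.percentile(P[:,2],[5,95]),'rect',box(P))
win=lambda a,b,c,d:(np.indices((480,640))[1]>=a)&(np.indices((480,640))[1]<c)&(np.indices((480,640))[0]>=b)&(np.indices((480,640))[0]<d)
rep('blue',(abs(H-112)<14)&(S>120)&win(270,230,370,270))
rep('yellow',(abs(H-27)<6)&(S>150)&(Z>.1)&win(205,170,245,240))
rep('orange',(H<15)&(S>170)&(V>150)&(Z>.035)&win(375,210,440,255))
rep('clipbase',(Z>.003)&(Z<.03)&(S<60)&win(375,210,440,255))
rep('cliptall',(Z>.085)&win(375,210,440,255))
rep('clipmid',(Z>.03)&(Z<.085)&win(375,210,440,255))
rep('red',(Z>.08)&((H<6)|(H>174))&(S>150)&win(280,140,335,195))
rep('patch',(Z>.08)&(V<50)&win(290,150,325,185))
rep('foot',(Z>.003)&(Z<.03)&(S<60)&win(215,190,255,235))
rep('nose',(Z>.1)&(V<60)&win(205,170,245,240))
save(p,'crop1.png',(200,140,450,280),3)
E
python3 m.py
```

```text
blue 256 med [ 0.4346 -0.0403  0.0195] zmax [0.0144 0.024 ] rect ((396.4677734375, -16.011306762695312), (93.38032531738281, 186.34228515625), 56.84709930419922)
yellow 764 med [0.5432 0.2372 0.14  ] zmax [0.1188 0.144 ] rect ((427.0838623046875, 151.79969787597656), (401.734619140625, 88.75312805175781), 36.838314056396484)
orange 54 med [ 0.4901 -0.2424  0.0972] zmax [0.0747 0.1085] rect ((416.45355224609375, -132.2652130126953), (67.67704772949219, 349.4398193359375), 32.99325942993164)
clipbase 781 med [ 0.4701 -0.2439  0.0107] zmax [0.0063 0.0178] rect ((478.59027099609375, -241.8665008544922), (114.9006118774414, 74.2940444946289), 89.48738098144531)
cliptall 143 med [ 0.484  -0.2069  0.1022] zmax [0.0877 1.2565] rect ((415.3241882324219, -136.38848876953125), (87.75676727294922, 349.52850341796875), 28.691551208496094)
clipmid 178 med [ 0.4789 -0.2787  0.0516] zmax [0.0359 0.0813] rect ((477.89349365234375, -242.4969482421875), (96.97763061523438, 43.33914566040039), 89.74861145019531)
red 897 med [0.6426 0.026  0.0906] zmax [0.087  0.0943] rect ((493.22119140625, 30.29068946838379), (89.67696380615234, 399.6221618652344), 89.23111724853516)
patch 220 med [0.6481 0.0281 0.0911] zmax [0.0874 0.0949] rect ((480.9317626953125, 23.024612426757812), (377.51141357421875, 42.6291389465332), 1.7815937995910645)
foot 241 med [0.5306 0.2153 0.0088] zmax [0.0052 0.0225] rect ((537.72412109375, 217.27442932128906), (38.92284393310547, 63.83173370361328), 89.46116638183594)
nose 68 med [0.4812 0.2348 0.1321] zmax [0.1265 0.1373] rect ((396.5982360839844, 117.87045288085938), (319.270751953125, 24.671157836914062), 54.06705856323242)
```

View pics/crop1.png

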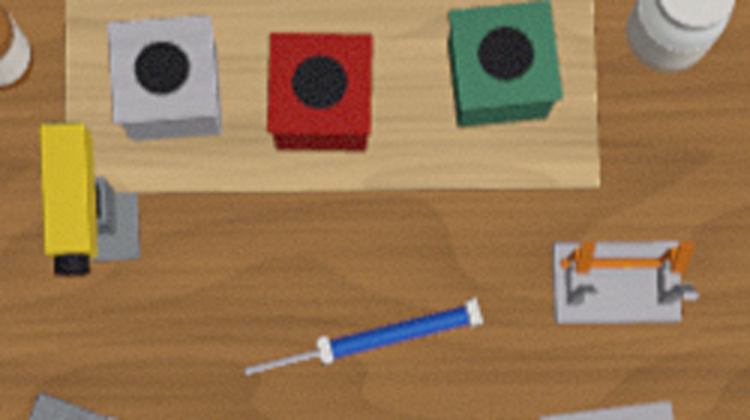

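The crop confirms it: blue handle with two white collars, needle toward +y, and clip yaw about 0 with the jaw on +x. I'll redo the fits without invalid depth, using known planes.

```bash
cat > m2.py <<'E'
from h import *
np.set_printoptions(precision=4,suppress=True)
G=np.indices((480,640))
win=lambda a,b,c,d:(G[1]>=a)&(G[1]<c)&(G[0]>=b)&(G[0]<d)
acc={}
p=camera('top')
C=cloud(p);hsv=cv2.cvtColor(p['color'],cv2.COLOR_RGB2HSV);H,S,V=[hsv[...,i].astype(int) for i in range(3)]
ok=p['depth']>.2;Z=C[...,2]
def rep(n,m,z):
    m=m&ok; k,l,st,_=cv2.connectedComponentsWithStats(m.astype(np.uint8)); 
    if k<2: print(n,'none');return
    i=1+np.argmax(st[1:,4]); v,u=np.where(l==i)
    o,_=ray(p,0,0);Q=np.array([atz(p,a,b,z)[:2] for a,b in zip(u,v)])*1000
    r=cv2.minAreaRect(Q.astype(np.float32));m0=Q.mean(0);w,E=np.linalg.eigh(np.cov(Q.T));e=E[:,1]
    t=(Q-m0)@e
    print(n,len(Q),'mean',m0,'rect',np.round(r[0],1),np.round(r[1],1),round(r[2],1),'axisdeg',np.degrees(np.arctan2(e[1],e[0]))%180,'z',np.median(C[...,2][l==i]),'len',np.ptp(t))
rep('blue',(abs(H-112)<14)&(S>120)&win(270,230,370,270),.013)
rep('yellowtop',(abs(H-27)<6)&(S>150)&(Z>.130)&win(205,170,245,240),.140)
rep('clipbase',(Z>.003)&(Z<.03)&(S<60)&win(375,210,440,255),.008)
rep('redlid',(Z>.08)&((H<6)|(H>174))&(S>150)&win(280,140,335,195),.090)
rep('patch',(Z>.08)&(V<60)&win(290,150,325,185),.090)
rep('nose',(Z>.1)&(V<60)&win(205,170,245,240),.13)
v,u=np.where((abs(H-20)<25)&(S>120)&ok&(Z>.04)&(Z<.12)&win(375,210,440,255))
print('jaw',C[v,u].mean(0),C[v,u].min(0),C[v,u].max(0))
m=win(375,210,440,255)&ok&(S<80)&(Z>.04)&(Z<.12);Q=C[m]
for s in (Q[:,1]>-.242,Q[:,1]<-.242):print('tines',Q[s].min(0),Q[s].max(0),Q[s].mean(0))
E
python3 m2.py
```

```text
blue 253 mean [435.0192 -40.9949] rect [435.1 -41.4] [ 14.8 126.8] 13.4 axisdeg 103.53673072017283 z 0.019590310538412314 len 126.80519870315743
yellowtop 683 mean [544.2748 239.3672] rect [544. 239.] [112.7  39.9] 3.0 axisdeg 3.1499929662302293 z 0.14039085561364906 len 112.68681340044472
clipbase 652 mean [ 467.4043 -238.2859] rect [ 478.7 -241.9] [115.6  72.8] 89.3 axisdeg 79.482103468388 z 0.010836293244156803 len 124.4854158422326
redlid 892 mean [645.2357  27.7851] rect [645.7  28.2] [89.5 92.3] 89.3 axisdeg 6.3518039274348155 z 0.09052262324560645 len 101.74668487480022
patch 231 mean [648.5306  27.845 ] rect [648.3  28.2] [42.2 43.5] 89.4 axisdeg 8.875004564727448 z 0.09100885354929611 len 44.64764093719141
nose 68 mean [481.9502 235.8695] rect [481.4 235.2] [15.4 27.6] 0.7 axisdeg 90.60670903794431 z 0.13229740182335814 len 27.615213834661013
jaw [ 0.4891 -0.2455  0.0872] [ 0.4769 -0.2915  0.0429] [ 0.4985 -0.1944  0.11  ]
tines [ 0.4504 -0.2066  0.0408] [ 0.4925 -0.1937  0.1137] [ 0.4666 -0.1989  0.0719]
tines [ 0.4492 -0.291   0.0407] [ 0.4906 -0.2779  0.1141] [ 0.4654 -0.2823  0.0724]
```

```bash
cat >> h.py <<'E'
def go(pos,rot=None):
    """shift cm / rotvec deg from the present measured pose to pos, Rotation"""
    s=sense(); q=R.from_quat(s['tool_rot']); rot=rot or q
    print('t',round(s['time'],2),'pos',np.round(s['tool_pos'],4),'shift',np.round(q.inv().apply(np.array(pos)-s['tool_pos'])*100,2),'turn',np.round((q.inv()*rot).as_rotvec(degrees=True),1),'F',np.round(s['force'],1),'w',round(s['width'],3))
    import json; open('log.txt','a').write(json.dumps([list(map(float,s[k])) for k in('joint_positions','tool_pos','tool_rot')])+'\n')
def down(a): # tool pointing down, tool x at angle a deg
    return R.from_euler('z',a,degrees=True)*R.from_euler('x',180,degrees=True)
E
python3 -c "
from h import *
go([.435,-.041,.13],down(103.5))"
```

```text
t 1.0 pos [ 0.1884 -0.6482  0.2313] shift [ 40.63 -51.42  10.13] turn [  0.    0.  -87.3] F [ 0.6  0.  -0.6] w 1.0
```

Call:
servo_tool([
  {"tx":40.6,"ty":-51.4,"tz":6,"wz":-87.3},
  {"tx":40.6,"ty":-51.4,"tz":6,"wz":-87.3},
  {"tx":40.6,"ty":-51.4,"tz":6,"wz":-87.3},
  {"tx":40.6,"ty":-51.4,"tz":6,"wz":-87.3},
  {"tx":40.6,"ty":-51.4,"tz":6,"wz":-87.3},
  {"tx":40.6,"ty":-51.4,"tz":6,"wz":-87.3},
  {"tx":40.6,"ty":-51.4,"tz":6,"wz":-87.3},
  {"tx":40.6,"ty":-51.4,"tz":6,"wz":-87.3},
  {"tx":40.6,"ty":-51.4,"tz":6,"wz":-87.3},
  {"tx":40.6,"ty":-51.4,"tz":6,"wz":-87.3},
  {"tx":40.6,"ty":-51.4,"tz":6,"wz":-87.3},
  {"tx":40.6,"ty":-51.4,"tz":6,"wz":-87.3},
  {"tx":40.6,"ty":-51.4,"tz":6,"wz":-87.3},
  {"tx":40.6,"ty":-51.4,"tz":6,"wz":-87.3},
  {"tx":40.6,"ty":-51.4,"tz":6,"wz":-87.3},
  {"tx":40.6,"ty":-51.4,"tz":6,"wz":-87.3},
], gripper=-0.3)

```text
invalid input
```

```bash
cat > w.py <<'E'
from h import *
np.set_printoptions(precision=4,suppress=True)
go([.435,-.041,.003],down(103.5))
print(sense()['joint_positions'])
p=camera('wrist');save(p,'w1.png')
hsv=cv2.cvtColor(p['color'],cv2.COLOR_RGB2HSV);H,S,V=[hsv[...,i].astype(int) for i in range(3)]
k,l,st,_=cv2.connectedComponentsWithStats(((abs(H-112)<14)&(S>120)).astype(np.uint8));i=1+np.argmax(st[1:,4]);v,u=np.where(l==i)
Q=np.array([atz(p,a,b,.014)[:2] for a,b in zip(u[::7],v[::7])])*1000
w,E=np.linalg.eigh(np.cov(Q.T));print(len(u),Q.mean(0),np.degrees(np.arctan2(*E[::-1,1]))%180,np.ptp((Q-Q.mean(0))@E,axis=0),cv2.minAreaRect(Q.astype(np.float32)))
E
python3 w.py
```

```text
t 1.0 pos [ 0.1884 -0.6482  0.2313] shift [ 40.63 -51.42  22.83] turn [  0.    0.  -87.3] F [ 0.6  0.  -0.6] w 1.0
[ 1.2591  0.4686 -0.0486  1.5325  0.0241  1.141  -0.0822]
1 [  38.2461 -936.086 ] nan [nan nan] ((38.24606704711914, -936.0859375), (0.0, 0.0), 0.0)w.py:9: RuntimeWarning: Degrees of freedom <= 0 for slice
  w,E=np.linalg.eigh(np.cov(Q.T));print(len(u),Q.mean(0),np.degrees(np.arctan2(*E[::-1,1]))%180,np.ptp((Q-Q.mean(0))@E,axis=0),cv2.minAreaRect(Q.astype(np.float32)))
  c *= np.true_divide(1, fact)
  c *= np.true_divide(1, fact)
```

Call:
servo_tool([
  {"tx":40.6,"ty":-51.4,"tz":6,"wx":0,"wy":0,"wz":-87.3},
  {"tx":40.6,"ty":-51.4,"tz":6,"wx":0,"wy":0,"wz":-87.3},
  {"tx":40.6,"ty":-51.4,"tz":6,"wx":0,"wy":0,"wz":-87.3},
  {"tx":40.6,"ty":-51.4,"tz":6,"wx":0,"wy":0,"wz":-87.3},
  {"tx":40.6,"ty":-51.4,"tz":6,"wx":0,"wy":0,"wz":-87.3},
  {"tx":40.6,"ty":-51.4,"tz":6,"wx":0,"wy":0,"wz":-87.3},
  {"tx":40.6,"ty":-51.4,"tz":6,"wx":0,"wy":0,"wz":-87.3},
  {"tx":40.6,"ty":-51.4,"tz":6,"wx":0,"wy":0,"wz":-87.3},
  {"tx":40.6,"ty":-51.4,"tz":6,"wx":0,"wy":0,"wz":-87.3},
  {"tx":40.6,"ty":-51.4,"tz":6,"wx":0,"wy":0,"wz":-87.3},
  {"tx":40.6,"ty":-51.4,"tz":6,"wx":0,"wy":0,"wz":-87.3},
  {"tx":40.6,"ty":-51.4,"tz":6,"wx":0,"wy":0,"wz":-87.3},
  {"tx":40.6,"ty":-51.4,"tz":6,"wx":0,"wy":0,"wz":-87.3},
  {"tx":40.6,"ty":-51.4,"tz":6,"wx":0,"wy":0,"wz":-87.3},
  {"tx":40.6,"ty":-51.4,"tz":6,"wx":0,"wy":0,"wz":-87.3},
  {"tx":40.6,"ty":-51.4,"tz":6,"wx":0,"wy":0,"wz":-87.3},
], gripper=-0.3)

```text
time: 3.05
tool_pos: [0.4348, -0.0419, 0.1714]
tool_rot: [0.62, 0.785, -0.0, 0.0]
force: [0.1, -0.7, -0.5]
width: 0.651
grasp_force: 0.0
```

```bash
python3 w.py
```

```text
t 3.05 pos [ 0.4348 -0.0419  0.1714] shift [ 0.09  0.04 16.84] turn [ 0.   0.  -0.1] F [ 0.1 -0.7 -0.5] w 0.651
[ 0.6114  0.2145 -0.6857  2.1088  0.1772  0.8734  0.057 ]
3717 [434.9842 -38.4662] 103.73877556919723 [ 15.7004 130.2886] ((435.98468017578125, -43.11127471923828), (15.635725021362305, 130.30670166015625), 13.91060733795166)
```

Call:
servo_tool([
  {"tx":0,"ty":0,"tz":6,"wx":0,"wy":0,"wz":0},
  {"tx":0,"ty":0,"tz":11,"wx":0,"wy":0,"wz":0},
  {"tx":0,"ty":0,"tz":14.5,"wx":0,"wy":0,"wz":0},
  {"tx":0,"ty":0,"tz":16,"wx":0,"wy":0,"wz":0},
  {"tx":0,"ty":0,"tz":16.8,"wx":0,"wy":0,"wz":0},
  {"tx":0,"ty":0,"tz":16.8,"wx":0,"wy":0,"wz":0},
])

```text
time: 3.85
tool_pos: [0.4355, -0.0413, 0.0038]
tool_rot: [0.619, 0.785, 0.0, 0.001]
force: [-0.1, -0.2, 0.4]
width: 0.646
grasp_force: 0.0
```

Call:
servo_tool([
  {"tx":0,"ty":0,"tz":0,"wx":0,"wy":0,"wz":0},
  {"tx":0,"ty":0,"tz":0,"wx":0,"wy":0,"wz":0},
  {"tx":0,"ty":0,"tz":0,"wx":0,"wy":0,"wz":0},
  {"tx":0,"ty":0,"tz":0,"wx":0,"wy":0,"wz":0},
  {"tx":0,"ty":0,"tz":0,"wx":0,"wy":0,"wz":0},
  {"tx":0,"ty":0,"tz":0,"wx":0,"wy":0,"wz":0},
], gripper=1, grip_force=80)

```text
time: 4.6
tool_pos: [0.4355, -0.0415, 0.0044]
tool_rot: [0.619, 0.785, 0.0, 0.001]
force: [-2.1, 0.1, 7.5]
width: 0.172
grasp_force: 78.1
```

```bash
python3 -c "
from h import *
go([.435,-.041,.17],down(89.3))"
```

```text
t 4.6 pos [ 0.4355 -0.0415  0.0044] shift [ 4.000e-02 -1.000e-02 -1.656e+01] turn [ 0.1  0.1 14.2] F [-2.1  0.1  7.5] w 0.172
```

Call:
servo_tool([
  {"tx":0,"ty":0,"tz":-2,"wx":0,"wy":0,"wz":0},
  {"tx":0,"ty":0,"tz":-4,"wx":0,"wy":0,"wz":0},
  {"tx":0,"ty":0,"tz":-8,"wx":0,"wy":0,"wz":4},
  {"tx":0,"ty":0,"tz":-13,"wx":0,"wy":0,"wz":9},
  {"tx":0,"ty":0,"tz":-16,"wx":0,"wy":0,"wz":14.2},
  {"tx":0,"ty":0,"tz":-16.5,"wx":0,"wy":0,"wz":14.2},
  {"tx":0,"ty":0,"tz":-16.5,"wx":0,"wy":0,"wz":14.2},
])

```text
time: 5.48
tool_pos: [0.4342, -0.0415, 0.1678]
tool_rot: [0.711, 0.703, -0.0, -0.0]
force: [-1.0, -0.1, -1.6]
width: 0.172
grasp_force: 78.5
```

Run:
```python
from h import *
np.set_printoptions(precision=4,suppress=True)
go([.4787,-.242,.17],down(89.3))
p=camera('scene');c=p['camera_from_world'];
t=sense()['tool_pos'];q=c[:3,:3]@t+c[:3,3];u,v=int(q[0]/q[2]*p['fx']+p['cx']),int(q[1]/q[2]*p['fy']+p['cy']);print(u,v)
save(p,'s2.png',(u-80,v-60,u+80,v+60),5)
p=camera('wrist');save(p,'w2.png')
for p,z0 in((p,0),):
    C=cloud(p)
    hsv=cv2.cvtColor(p['color'],cv2.COLOR_RGB2HSV);H,S,V=[hsv[...,i].astype(int) for i in range(3)]
    m=(abs(H-112)<14)&(S>120)&(p['depth']>.05);P=C[m];P=P[P[:,2]>.1];print(len(P),P.mean(0),P.min(0),P.max(0));
    for a,b in((P[:,1]<-.075,0),(P[:,1]>-.01,0)):print(P[a].mean(0) if a.any() else 0, np.percentile(P[a][:,2],90) if a.any() else 0)
```

```text
t 5.47 pos [ 0.4342 -0.0415  0.1678] shift [-20.     4.67  -0.22] turn [-0.   0.   0.1] F [-1.  -0.1 -1.6] w 0.172
300 224
14282 [ 0.4339 -0.0278  0.1812] [ 0.3973 -0.0965  0.175 ] [0.4425 0.0226 0.2475]
[ 0.4333 -0.0835  0.1807] 0.18246361924593643
[0.4342 0.0068 0.181 ] 0.18271210809136562
```

View pics/s2.png

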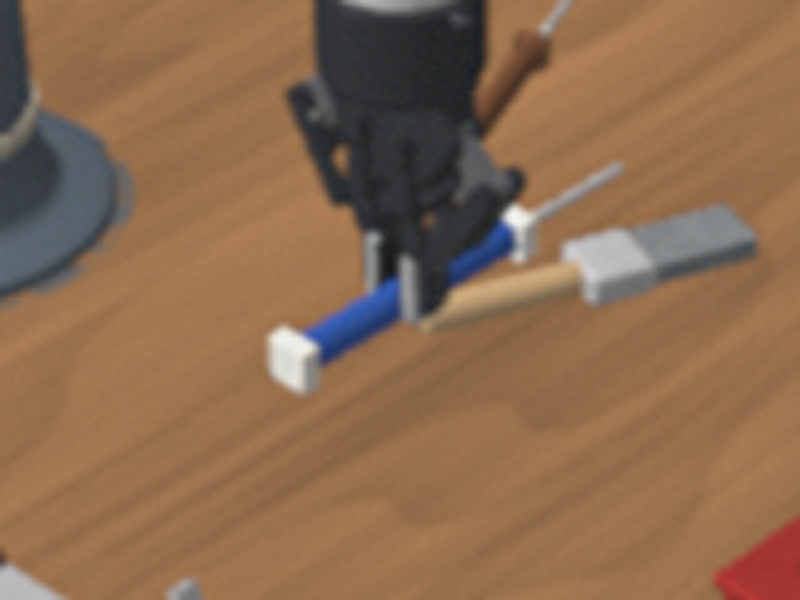

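The probe is held level at mid-handle, with white collars at crop (292,360) and (520,230). Next I move it above the clip and check the alignment from there.

Call:
servo_tool([
  {"tx":-6,"ty":1.4,"tz":-0.5,"wx":0,"wy":0,"wz":0},
  {"tx":-12,"ty":2.8,"tz":-1,"wx":0,"wy":0,"wz":0},
  {"tx":-17,"ty":4,"tz":-1,"wx":0,"wy":0,"wz":0},
  {"tx":-20,"ty":4.7,"tz":-1,"wx":0,"wy":0,"wz":0},
  {"tx":-20,"ty":4.7,"tz":-1,"wx":0,"wy":0,"wz":0},
  {"tx":-20,"ty":4.7,"tz":-1,"wx":0,"wy":0,"wz":0},
])

```text
time: 6.32
tool_pos: [0.4788, -0.2404, 0.177]
tool_rot: [0.711, 0.703, -0.0, -0.002]
force: [0.0, 0.8, -1.0]
width: 0.176
grasp_force: 78.5
```

Run:
```python
from h import *
np.set_printoptions(precision=4,suppress=True)
go([.4787,-.242,.046],down(89.3))
p=camera('wrist');save(p,'w3.png');C=cloud(p);ok=p['depth']>.05
hsv=cv2.cvtColor(p['color'],cv2.COLOR_RGB2HSV);H,S,V=[hsv[...,i].astype(int) for i in range(3)]
X,Y,Z=[C[...,i] for i in range(3)]
for n,m in(('orange',(H<16)&(S>150)&(Z<.115)&(Z>.03)),('grey',(S<80)&(Z>.03)&(Z<.115)),('base',(S<80)&(Z>.004)&(Z<.012)),('blue',(abs(H-112)<14)&(S>120))):
    P=C[m&ok]
    print(n,len(P))
    for s in(P[:,1]>-.242,P[:,1]<-.242):
        if s.any():print(np.percentile(P[s],[1,50,99],axis=0))
```

```text
t 6.33 pos [ 0.4788 -0.2404  0.177 ] shift [-0.18  0.02 13.1 ] turn [-0.1 -0.1  0.1] F [ 0.   0.8 -1. ] w 0.176
orange 511
[[ 0.4936 -0.2071  0.0503]
 [ 0.497  -0.1994  0.1049]
 [ 0.5011 -0.1957  0.1077]]
[[ 0.4955 -0.2813  0.0324]
 [ 0.4987 -0.28    0.0646]
 [ 0.5014 -0.2792  0.0742]]
grey 6501
[[ 0.4508 -0.2074  0.0304]
 [ 0.629  -0.182   0.0656]
 [ 0.6423 -0.1102  0.1114]]
[[ 0.4598 -0.414   0.0305]
 [ 0.6816 -0.2977  0.0531]
 [ 0.7006 -0.2651  0.0873]]
base 16784
[[ 0.2908 -0.2413  0.0041]
 [ 0.3265 -0.2072  0.0073]
 [ 0.5168 -0.1747  0.0111]]
[[ 0.2978 -0.3076  0.0041]
 [ 0.3431 -0.2689  0.0082]
 [ 0.7044 -0.2426  0.0114]]
blue 14325
[[ 0.4709 -0.2412  0.1864]
 [ 0.479  -0.2058  0.1912]
 [ 0.4871 -0.1771  0.1936]]
[[ 0.4704 -0.2909  0.1862]
 [ 0.4786 -0.2652  0.191 ]
 [ 0.4865 -0.2425  0.1955]]
```

View pics/w3.png

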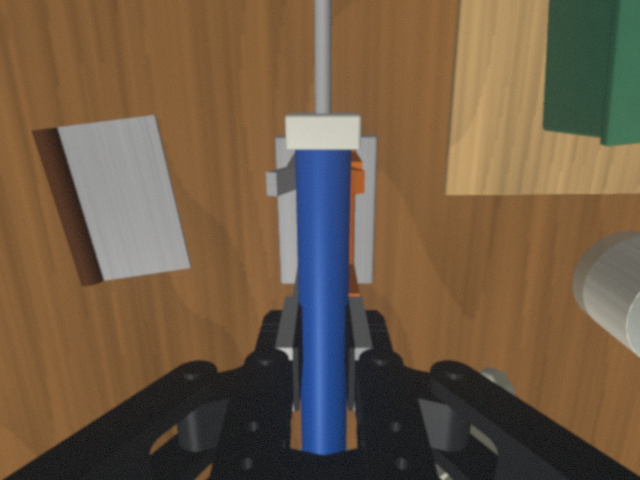

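Wrist view: the probe lies over the clip, with its base at columns 277–375, the jaw at (357,180) and the tall tine at (280,182). I'll check the base centre at its own height.

Run:
```python
from h import *
np.set_printoptions(precision=4,suppress=True)
p=camera('wrist');C=cloud(p)
hsv=cv2.cvtColor(p['color'],cv2.COLOR_RGB2HSV);H,S,V=[hsv[...,i].astype(int) for i in range(3)]
for r in(145,155,210,230,250,270):
    row=np.where((S[r]<80)&(np.arange(640)>255)&(np.arange(640)<400))[0];a,b=row[0]-.5,row[-1]+.5
    bl=np.where((abs(H[r]-112)<14)&(S[r]>120))[0]
    A,B=atz(p,a,r,.008),atz(p,b,r,.008);z=sense()['tool_pos'][2]+.006
    print(r,a,b,A[:2],B[:2],'mid',(A+B)[:2]/2,'width',np.linalg.norm(A-B),'z',C[r,int(b)-3,2], 'handle',(atz(p,bl[0]-.5,r,z)+atz(p,bl[-1]+.5,r,z))[:2]/2 if len(bl) else 0)
```

```text
145 273.5 376.5 [ 0.4432 -0.1918] [ 0.5181 -0.1926] mid [ 0.4806 -0.1922] width 0.07493876029546835 z 0.009665509933399374 handle 0
155 274.5 376.5 [ 0.4436 -0.199 ] [ 0.5183 -0.1997] mid [ 0.4809 -0.1994] width 0.07474170455527983 z 0.009159355156556137 handle [ 0.4793 -0.1785]
210 276.5 374.5 [ 0.4432 -0.2405] [ 0.518  -0.2412] mid [ 0.4806 -0.2409] width 0.07475041519397459 z 0.008705513622744465 handle [ 0.4791 -0.1966]
230 277.5 373.5 [ 0.4433 -0.2564] [ 0.5176 -0.2572] mid [ 0.4805 -0.2568] width 0.07433142477410143 z 0.009218732930295237 handle [ 0.4791 -0.2035]
250 278.5 373.5 [ 0.4434 -0.2729] [ 0.5181 -0.2736] mid [ 0.4807 -0.2732] width 0.07468559102195711 z 0.009831396267068304 handle [ 0.4791 -0.2107]
270 279.5 372.5 [ 0.4435 -0.2898] [ 0.5177 -0.2905] mid [ 0.4806 -0.2902] width 0.07425253398558625 z 0.010081074717621874 handle [ 0.479  -0.2181]
```

Call:
servo_tool([
  {"tx":-0.2,"ty":0.15,"tz":2,"wx":0,"wy":0,"wz":-0.4},
  {"tx":-0.2,"ty":0.15,"tz":4,"wx":0,"wy":0,"wz":-0.4},
  {"tx":-0.2,"ty":0.15,"tz":6,"wx":0,"wy":0,"wz":-0.4},
  {"tx":-0.2,"ty":0.15,"tz":7,"wx":0,"wy":0,"wz":-0.4},
  {"tx":-0.2,"ty":0.15,"tz":8,"wx":0,"wy":0,"wz":-0.4},
  {"tx":-0.2,"ty":0.15,"tz":8,"wx":0,"wy":0,"wz":-0.4},
])

```text
time: 7.18
tool_pos: [0.4807, -0.2435, 0.098]
tool_rot: [0.709, 0.705, -0.0, -0.0]
force: [-0.6, -0.7, -1.5]
width: 0.174
grasp_force: 78.5
```

Call:
servo_tool([
  {"tx":0,"ty":0,"tz":0.8,"wx":0,"wy":0,"wz":0},
  {"tx":0,"ty":0,"tz":1.6,"wx":0,"wy":0,"wz":0},
  {"tx":0,"ty":0,"tz":2.4,"wx":0,"wy":0,"wz":0},
  {"tx":0,"ty":0,"tz":2.4,"wx":0,"wy":0,"wz":0},
])

```text
time: 7.68
tool_pos: [0.4774, -0.2441, 0.0727]
tool_rot: [0.709, 0.705, -0.002, -0.003]
force: [-7.0, -0.5, 0.5]
width: 0.173
grasp_force: 78.7
```

Call:
servo_tool([
  {"tx":0,"ty":0,"tz":0.7,"wx":0,"wy":0,"wz":0},
  {"tx":0,"ty":0,"tz":1.4,"wx":0,"wy":0,"wz":0},
  {"tx":0,"ty":0,"tz":2.1,"wx":0,"wy":0,"wz":0},
  {"tx":0,"ty":0,"tz":2.7,"wx":0,"wy":0,"wz":0},
  {"tx":0,"ty":0,"tz":2.7,"wx":0,"wy":0,"wz":0},
])

```text
time: 8.3
tool_pos: [0.4777, -0.2438, 0.0456]
tool_rot: [0.709, 0.705, -0.002, -0.003]
force: [-4.9, -0.8, -4.6]
width: 0.175
grasp_force: 78.5
```

Run:
```python
from h import *
np.set_printoptions(precision=4,suppress=True)
go([.4787,-.242,.046],down(90))
p=camera('scene');save(p,'s3.png',(205,255,305,355),6)
for c in('top','wrist'):
    p=camera(c);C=cloud(p)
    hsv=cv2.cvtColor(p['color'],cv2.COLOR_RGB2HSV);H,S,V=[hsv[...,i].astype(int) for i in range(3)]
    m=(abs(H-112)<14)&(S>120)&(p['depth']>.05)&(abs(C[...,1]+.242)<.08)&(C[...,2]>.03)&(C[...,2]<.1)
    P=C[m]
    for s in(P[:,1]>-.242,P[:,1]<-.242):
        if s.any():print(c,s.sum(),np.percentile(P[s],[1,50,90,99],axis=0).tolist())
```

```text
t 8.3 pos [ 0.4777 -0.2438  0.0456] shift [ 0.18  0.1  -0.04] turn [-0.4 -0.1 -0.3] F [-4.9 -0.8 -4.6] w 0.175
top 94 [[0.4683387861848811, -0.23492755531858844, 0.05615053529627203], [0.4758376095780734, -0.2110132012990839, 0.06013519361970776], [0.4813157846503574, -0.18476816333601653, 0.06343439518496954], [0.48240790216940754, -0.18127937647871747, 0.06560561952829544]]
wrist 7750 [[0.46954003670549527, -0.2413726028394686, 0.054953477135874826], [0.4766536985480523, -0.20943524715965667, 0.059811956728249197], [0.4836084689053099, -0.18438102735418752, 0.061073885208335454], [0.48566803352173504, -0.18039454825519863, 0.06187981287859489]]
wrist 4848 [[0.46937453758867825, -0.29349118021172793, 0.05507734684419312], [0.4770211317467822, -0.26484988174067137, 0.059712720491891316], [0.4838693051010843, -0.2465071286956595, 0.06096201373747386], [0.48554302473129146, -0.24243362836855362, 0.0634665480042881]]
```

View pics/s3.png

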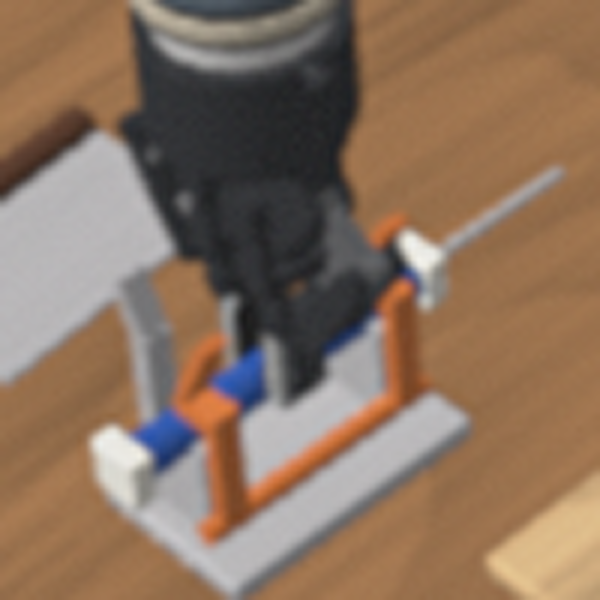

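Collars at (122,468) and (420,268): the handle lies level under both orange jaw hooks, its top at about 61 mm, so it is at seat height. One small extra press, then release.

Call:
servo_tool([
  {"tx":0,"ty":0.05,"tz":0.2,"wx":0,"wy":0,"wz":0},
  {"tx":0,"ty":0.05,"tz":0.4,"wx":0,"wy":0,"wz":0},
  {"tx":0,"ty":0.05,"tz":0.4,"wx":0,"wy":0,"wz":0},
])

```text
time: 8.82
tool_pos: [0.4778, -0.2439, 0.0451]
tool_rot: [0.709, 0.705, -0.003, -0.003]
force: [-15.6, 3.5, 26.1]
width: 0.18
grasp_force: 82.3
```

Call:
servo_tool([
  {"tx":0,"ty":0.05,"tz":0,"wx":0,"wy":0,"wz":0},
  {"tx":0,"ty":0.05,"tz":0,"wx":0,"wy":0,"wz":0},
  {"tx":0,"ty":0.05,"tz":0,"wx":0,"wy":0,"wz":0},
  {"tx":0,"ty":0.05,"tz":0,"wx":0,"wy":0,"wz":0},
], gripper=0.3)

```text
time: 9.32
tool_pos: [0.4823, -0.2438, 0.0431]
tool_rot: [0.709, 0.705, 0.0, 0.0]
force: [-0.9, -0.2, 1.2]
width: 0.344
grasp_force: 0.0
```

```bash
python3 - <<'E'
from h import *
go([.4787,-.242,.2],down(90))
E
cat log.txt | tail -1
```

```text
t 9.32 pos [ 0.4823 -0.2438  0.0431] shift [  0.18  -0.35 -15.69] turn [ 0.  -0.  -0.3] F [-0.9 -0.2  1.2] w 0.344
[[0.7349714284243505, 0.5367492345554458, -0.44452000278946024, 1.9947137303793303, 0.3544490801678424, 0.6846988162921523, 0.06236521350177951], [0.48229752659210967, -0.24380440063612774, 0.04314228690653556], [0.7088714645618461, 0.7053376219278593, 0.0002716283160238955, 0.00010973218897352899]]
```

Call:
servo_tool([
  {"tx":0,"ty":-0.4,"tz":0,"wx":0,"wy":0,"wz":0},
  {"tx":0,"ty":-0.4,"tz":-1,"wx":0,"wy":0,"wz":0},
  {"tx":0,"ty":-0.4,"tz":-4,"wx":0,"wy":0,"wz":0},
  {"tx":0,"ty":-0.4,"tz":-10,"wx":0,"wy":0,"wz":0},
  {"tx":0,"ty":-0.4,"tz":-16,"wx":0,"wy":0,"wz":0},
  {"tx":0,"ty":-0.4,"tz":-21,"wx":0,"wy":0,"wz":0},
  {"tx":0,"ty":-0.4,"tz":-21,"wx":0,"wy":0,"wz":0},
])

```text
time: 10.2
tool_pos: [0.4804, -0.2444, 0.2586]
tool_rot: [0.709, 0.705, 0.001, 0.005]
force: [-0.4, 0.7, -0.3]
width: 0.348
grasp_force: 0.0
```

Run:
```python
from h import *
np.set_printoptions(precision=4,suppress=True)
go([.549,.239,.3],down(90))
p=camera('wrist');C=cloud(p);save(p,'w4.png')
hsv=cv2.cvtColor(p['color'],cv2.COLOR_RGB2HSV);H,S,V=[hsv[...,i].astype(int) for i in range(3)]
X,Y,Z=[C[...,i] for i in range(3)];ok=(p['depth']>.05)&(abs(Y+.242)<.12)&(abs(X-.48)<.06)
for n,m in(('blue',(abs(H-112)<14)&(S>120)),('orange',(H<16)&(S>150)&(Z>.03))):
    P=C[m&ok]
    for s in(P[:,1]>-.242,P[:,1]<-.242):
        if s.any():print(n,s.sum(),np.percentile(P[s],[1,50,99],axis=0).tolist())
```

```text
t 10.2 pos [ 0.4804 -0.2444  0.2586] shift [48.36  6.65 -4.33] turn [ 0.5  0.3 -0.3] F [-0.4  0.7 -0.3] w 0.348
blue 1296 [[0.4698318075480245, -0.24124031762711506, 0.05521926853867551], [0.47664870994838154, -0.21366758740138997, 0.059591258541219466], [0.4848812821118028, -0.18071428330900338, 0.06191951800743354]]
blue 1166 [[0.4695472126746841, -0.30756079782210144, 0.05519175365769419], [0.47626584979837955, -0.2697673122590411, 0.05950404462223077], [0.48466925211496364, -0.24247697984583622, 0.061754016854946456]]
orange 578 [[0.46880099644940815, -0.23463659047260232, 0.03986065116996691], [0.4913639257144127, -0.20053352587391815, 0.09233725283952648], [0.49988498821415017, -0.19569620725096612, 0.33242682451102284]]
orange 728 [[0.4437515216096042, -0.29142033678009527, 0.0372306000196136], [0.4930433627450296, -0.2823591761548542, 0.0846212857934355], [0.5008605333931957, -0.25606360404366735, 0.3141794113810299]]
```

View pics/w4.png

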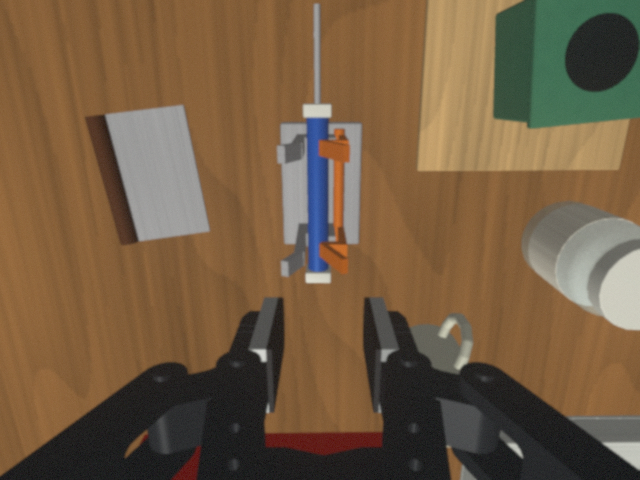

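The probe is home: the handle is at (317,190), both jaw tips reach over it at (332,150) and (332,257), and its top is at 61 mm. Next I fit the arm's kinematics from the logged states to plan the nose-down pose.

```bash
cat > kin.py <<'E'
from h import *
import json,itertools
from scipy.optimize import least_squares
L=[json.loads(l) for l in open('log.txt')]
ax='zyzyzyz'
def rots(q,sg): return [R.from_euler(a,s*x) for a,s,x in zip(ax,sg,q)]
def fk(q,sg,yaw,par,y7=0.):
    h,U,F,T,e1,e2,e3=par
    r=rots(q,sg); A=R.from_euler('z',yaw)
    p=np.array([0,0,h]);A=A*r[0]*r[1]*r[2]; p=p+A.apply([e1,0,U]); A=A*r[3]; p=p+A.apply([e2,0,F]);A=A*r[4]*r[5]; p=p+A.apply([e3,0,T]);A=A*r[6]*R.from_euler('z',y7)
    return p,A
if __name__=='__main__':
    best=[]
    for sg in itertools.product([-1,1],repeat=7):
        for yaw in(0,np.pi/2,np.pi,-np.pi/2):
          for y7 in(0,np.pi/2,np.pi,-np.pi/2):
            e=max((R.from_quat(l[2]).inv()*fk(l[0],sg,yaw,[0]*7,y7)[1]).magnitude() for l in L)
            best.append((e,sg,yaw,y7))
    best.sort(key=lambda b:b[0])
    for b in best[:4]:
        f=lambda x:np.concatenate([fk(l[0],b[1],b[2],x,b[3])[0]-l[1] for l in L]+[[1e-3*x[4],1e-3*x[5],1e-3*x[6],1e-3*(x[3]-.3)]])
        s=least_squares(f,[.35,.4,.4,.3,0,0,0]);print(b,np.round(s.x,4),np.abs(s.fun).max())
E
python3 kin.py
```

```text
(5.36302961557641e-16, (-1, 1, -1, 1, -1, 1, -1), 0, 1.5707963267948966) [ 1.2377  0.6622  0.4789  1.4082 -0.0094 -0.0073  0.0548] 0.03722228864802979
(8.596124968377113e-16, (-1, -1, -1, -1, -1, -1, -1), 3.141592653589793, -1.5707963267948966) [ 1.2378  0.6622  0.4789  1.4082  0.0094  0.0073 -0.0548] 0.037222287793034825
(0.014675363703960212, (-1, -1, -1, -1, -1, -1, -1), 1.5707963267948966, 3.141592653589793) [-17.6184  -1.3128   0.3045 -19.2282  -0.0419  -0.0776   0.3312] 0.6106122011328264
(0.014675363703960314, (-1, 1, -1, 1, -1, 1, -1), -1.5707963267948966, 0) [-17.6184  -1.3128   0.3045 -19.2282   0.0419   0.0776  -0.3312] 0.6106122100303037
```

```bash
cat > kin2.py <<'E'
from kin import *
SG=(-1,1,-1,1,-1,1,-1);Y7=np.pi/2
def fk2(q,x):
    # x: h, a1 (x after j1), then (x,y,z) after j3(before j4), j5(before j6), j7 tool(z)+(x,y) after j6
    r=rots(q,SG); p=np.array([0,0,x[0]]);A=r[0];p=p+A.apply([x[1],x[2],0]);A=A*r[1]*r[2];p=p+A.apply(x[3:6]);A=A*r[3]*r[4];p=p+A.apply(x[6:9]);A=A*r[5]*r[6];B=r[0]
    A5=rots(q,SG);A6=A5[0]*A5[1]*A5[2]*A5[3]*A5[4]*A5[5];p=p+A6.apply([x[9],x[10],x[11]])
    A4=A5[0]*A5[1]*A5[2]*A5[3];p=p+A4.apply([x[12],x[13],0])+ (A5[0]*A5[1]).apply([x[14],x[15],0])
    return p,A*R.from_euler('z',Y7)
def fit(verbose=True):
    LL=[json.loads(l) for l in open('log.txt')]
    x0=np.array([.32,0,0,0,0,.4,0,0,.4,0,0,.3,0,0,0,0])
    f=lambda x:np.concatenate([1e3*(fk2(l[0],x)[0]-l[1]) for l in LL]+[.3*(x-x0)*np.where(x0>0,1,5)])
    s=least_squares(f,x0)
    if verbose:print(len(LL),np.round(s.x,3),'maxerr mm',np.abs(s.fun[:3*len(LL)]).max())
    return s.x
if __name__=='__main__':fit()
E
python3 kin2.py
```

```text
9 [ 0.238  0.    -0.013  0.    -0.008  0.554 -0.    -0.     0.467  0.
 -0.     0.306  0.    -0.008 -0.    -0.013] maxerr mm 0.0003085344967845849
```

```bash
cat > ik.py <<'E'
from kin2 import *
x=fit(False)
lo=np.array([-2.59,-.33,-1.39,.1,-1.04,.21,-2.66])+.06;hi=np.array([2.59,1.99,1.29,2.45,4.18,1.99,2.66])-.06
def ik(pos,rot,q0,w=.02):
    def f(q):
        p,A=fk2(q,x);return np.concatenate([(p-pos)*10,(A.inv()*rot).as_rotvec()*3,w*(q-q0)])
    s=least_squares(f,np.clip(q0,lo+1e-3,hi-1e-3),bounds=(lo,hi));p,A=fk2(s.x,x)
    return s.x,np.linalg.norm(p-pos)*1e3,np.degrees((A.inv()*rot).magnitude())
NOSE=np.array([.6475,.028,.19])
GO=np.array([.549,.239,.008])
def grasp(opt,tau):   # gun->tool
    g=R.from_euler('x',180,degrees=True) if opt=='A' else R.from_euler('z',180,degrees=True)*R.from_euler('x',180,degrees=True)
    return R.from_euler('y',tau,degrees=True)*g   # tool in gun frame
def pose(gunR,gunO,opt,tau,c=np.array([0,0,.111]),):
    T=grasp(opt,tau); tcp=c+T.apply([0,0,.019])+np.array([0,0,0]) # grasp point at head mid-height
    return gunO+gunR.apply(tcp),gunR*T
def final(psi,opt,tau,up=0):
    # gun nose down: gun -x = -z ; gun -z direction (grip) azimuth psi
    g=R.from_euler('z',psi,degrees=True)*R.from_euler('y',-90,degrees=True)
    o=NOSE+[0,0,up]-g.apply([-.075,0,.111]);return pose(g,o,opt,tau)
if __name__=='__main__':
    qn=np.array(json.loads(open('log.txt').readlines()[-1])[0]);rng=np.random.default_rng(0)
    G=R.from_euler('z',3.1,degrees=True)
    for opt in'AB':
      for tau in(0,-25,25):
        p,r=pose(G,GO,opt,tau);q,a,b=ik(p,r,qn,.01)
        print(opt,tau,'grasp',np.round(p,3),np.round(q,2),round(a,1),round(b,1))
        for psi in range(-150,181,30):
            best=None
            for k in range(6):
                s=q if k==0 else rng.uniform(lo,hi)
                z=ik(*final(psi,opt,tau),s,.0005)
                if z[1]<3 and z[2]<1:
                    d=np.abs(z[0]-q).max()
                    if best is None or d<best[0]:best=(d,np.round(z[0],2))
            if best is not None:print('   psi',psi,round(best[0],2),best[1])
E
time python3 ik.py
```

```text
A 0 grasp [0.549 0.239 0.1  ] [-0.35  0.49 -0.17  1.84  0.11  0.82 -2.09] 0.0 0.0
   psi -120 4.69 [-0.77  1.12  0.79  1.27  0.55  1.93  2.6 ]
   psi -90 4.32 [-0.48  0.83 -0.05  1.58  1.2   1.93  2.22]
   psi -60 4.19 [-0.37  0.69 -0.27  1.95  1.61  1.75  2.09]
   psi -30 3.23 [-1.35  1.06  1.23  2.32  2.28  0.64  1.14]
   psi 0 4.69 [ 0.8   1.04 -1.32  2.39  2.98  1.48  2.6 ]
   psi 30 3.74 [-0.11  0.57  0.36  2.34  3.85  1.5   1.26]
   psi 60 2.87 [ 1.19  1.2  -1.33  1.96 -0.98  0.51  0.78]
   psi 90 2.37 [ 1.03  1.29 -1.33  1.6  -0.41  1.09  0.27]
   psi 120 2.25 [ 0.78  1.36 -1.33  1.23 -0.26  1.68  0.15]
A -25 grasp [0.557 0.239 0.102] [-0.83  0.39  0.31  2.13  0.37  0.27 -2.42] 0.0 0.0
   psi -90 4.65 [-0.73  1.03  0.39  1.62  1.22  1.93  2.23]
   psi -60 4.3 [-0.87  0.96  0.46  1.96  1.53  1.65  1.87]
   psi -30 3.62 [-1.15  1.18  0.92  2.26  1.94  1.26  1.2 ]
   psi 0 3.43 [-0.69  0.99  0.62  2.39  2.64  1.93  1.01]
   psi 30 4.01 [ 0.21  0.83 -0.08  2.26  3.83  1.93  1.58]
   psi 90 2.93 [ 1.01  1.51 -1.33  1.61 -0.67  1.17  0.5 ]
   psi 120 2.61 [ 0.78  1.53 -1.33  1.28 -0
[... 1414 characters left out ...]
.69  0.99  0.62  2.39  2.64  1.93 -2.13]
   psi 30 2.65 [ 0.21  0.83 -0.08  2.26  3.83  1.93 -1.56]
   psi 90 2.49 [ 0.93  1.32 -1.08  1.61 -0.92  1.34 -2.45]
B 25 grasp [0.541 0.239 0.102] [ 0.1   0.84 -0.84  1.53  0.35  1.39  0.83] 0.0 0.0
   psi -120 1.66 [-0.5   0.84  0.24  1.26  0.57  1.92 -0.83]
   psi -90 1.7 [-0.28  0.68 -0.3   1.56  1.05  1.76 -0.87]
   psi -60 1.57 [-0.74  0.49  0.28  1.93  1.19  1.14 -0.74]
   psi -30 1.55 [ 0.36  0.53 -1.02  2.15  1.87  1.28 -0.72]
   psi 0 2.01 [ 0.88  0.61 -1.33  2.28  2.36  0.86 -0.55]
   psi 30 3.32 [ 1.08  0.6  -1.19  2.18  3.67  0.27 -1.38]
   psi 90 3.29 [ 0.42  0.64 -0.2   1.62 -0.98  1.42 -2.46]
real	0m36.399s
user	0m36.968s
sys	0m0.026s
```

Run:
```python
from ik import *
G=R.from_euler('z',3.1,degrees=True)
p,r=pose(G,GO+[0,0,.15],'B',15);print(p,r.as_matrix().round(2).tolist())
go(p,down(183.1));go(p,r)
```

```text
[0.54408963 0.23873406 0.25064741] [[-0.96, -0.05, -0.26], [-0.05, 1.0, -0.01], [0.26, 0.0, -0.97]]
t 10.25 pos [ 0.4787 -0.2441  0.2558] shift [48.32  6.28  0.41] turn [  0.1   0.3 -93.4] F [-0.4 -0.5 -1. ] w 0.355
t 10.25 pos [ 0.4787 -0.2441  0.2558] shift [48.32  6.28  0.41] turn [ 12.3  11.8 -92.8] F [-0.4 -0.5 -1. ] w 0.355
```

Call:
servo_tool([
  {"tx":48.3,"ty":6.3,"tz":0,"wx":12.3,"wy":11.8,"wz":-92.8},
  {"tx":48.3,"ty":6.3,"tz":0,"wx":12.3,"wy":11.8,"wz":-92.8},
  {"tx":48.3,"ty":6.3,"tz":0,"wx":12.3,"wy":11.8,"wz":-92.8},
  {"tx":48.3,"ty":6.3,"tz":0,"wx":12.3,"wy":11.8,"wz":-92.8},
  {"tx":48.3,"ty":6.3,"tz":0,"wx":12.3,"wy":11.8,"wz":-92.8},
  {"tx":48.3,"ty":6.3,"tz":0,"wx":12.3,"wy":11.8,"wz":-92.8},
  {"tx":48.3,"ty":6.3,"tz":0,"wx":12.3,"wy":11.8,"wz":-92.8},
  {"tx":48.3,"ty":6.3,"tz":0,"wx":12.3,"wy":11.8,"wz":-92.8},
  {"tx":48.3,"ty":6.3,"tz":0,"wx":12.3,"wy":11.8,"wz":-92.8},
  {"tx":48.3,"ty":6.3,"tz":0,"wx":12.3,"wy":11.8,"wz":-92.8},
  {"tx":48.3,"ty":6.3,"tz":0,"wx":12.3,"wy":11.8,"wz":-92.8},
  {"tx":48.3,"ty":6.3,"tz":0,"wx":12.3,"wy":11.8,"wz":-92.8},
  {"tx":48.3,"ty":6.3,"tz":0,"wx":12.3,"wy":11.8,"wz":-92.8},
  {"tx":48.3,"ty":6.3,"tz":0,"wx":12.3,"wy":11.8,"wz":-92.8},
], gripper=-0.6)

```text
time: 12.0
tool_pos: [0.5434, 0.2384, 0.2536]
tool_rot: [-0.026, 0.991, -0.003, -0.132]
force: [0.2, 0.0, 0.5]
width: 0.802
grasp_force: 0.0
```

```bash
cat > g.py <<'E'
from ik import *
np.set_printoptions(precision=4,suppress=True)
print(sense()['joint_positions'])
p=camera('wrist');C=cloud(p);save(p,'w5.png')
hsv=cv2.cvtColor(p['color'],cv2.COLOR_RGB2HSV);H,S,V=[hsv[...,i].astype(int) for i in range(3)]
m=(abs(H-27)<7)&(S>130)&(p['depth']>.05)&(C[...,2]>.134)&(C[...,2]<.148);v,u=np.where(m)
Q=np.array([atz(p,a,b,.140)[:2] for a,b in zip(u[::5],v[::5])])*1000
print(len(u),u.min(),u.max(),v.min(),v.max(),np.median(C[m],0),cv2.minAreaRect(Q.astype(np.float32)))
G=R.from_euler('z',3.1,degrees=True)
go(*pose(G,GO,'B',15));fit()
E
python3 g.py
```

```text
[ 0.1868  0.6407 -0.9884  1.4968  0.3528  1.4852  0.8009]
9440 297 354 195 362 [0.5451 0.2397 0.1396] ((545.3529663085938, 239.78094482421875), (108.44572448730469, 37.22910690307617), 3.227936267852783)
t 12.05 pos [0.5434 0.2385 0.2535] shift [-4.07 -0.01 14.73] turn [ 0.1 -0.2 -0. ] F [-0.3 -0.7  0.4] w 0.803
12 [ 0.238 -0.    -0.013 -0.    -0.008  0.554  0.    -0.     0.467 -0.
 -0.     0.306 -0.    -0.008  0.    -0.013] maxerr mm 4.613156434629673e-05
```

View pics/w5.png

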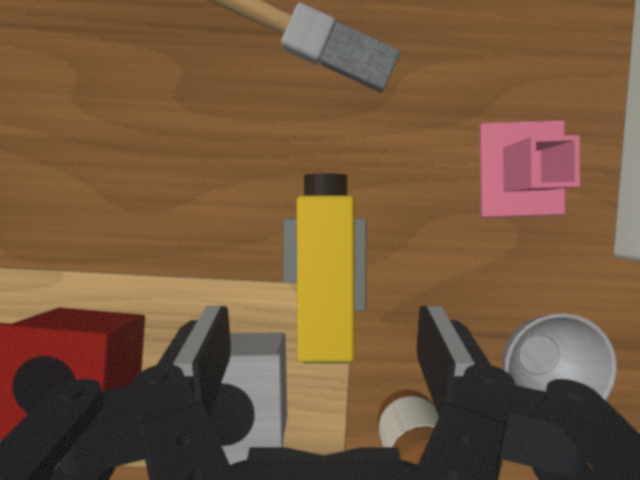

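The wrist view shows the gun head at (325,278), nose up-image at (325,184), in the grey holder; the pink one at (525,170) stays alone. I descend and grip across the head.

Call:
servo_tool([
  {"tx":-1.4,"ty":0.1,"tz":4.9,"wx":0,"wy":0,"wz":0},
  {"tx":-2.8,"ty":0.1,"tz":9.8,"wx":0,"wy":0,"wz":0},
  {"tx":-3.7,"ty":0.1,"tz":13,"wx":0,"wy":0,"wz":0},
  {"tx":-4.2,"ty":0.1,"tz":14.7,"wx":0,"wy":0,"wz":0},
  {"tx":-4.2,"ty":0.1,"tz":14.7,"wx":0,"wy":0,"wz":0},
  {"tx":-4.2,"ty":0.1,"tz":14.7,"wx":0,"wy":0,"wz":0},
])

```text
time: 12.8
tool_pos: [0.546, 0.2411, 0.102]
tool_rot: [-0.027, 0.991, -0.002, -0.131]
force: [0.1, 0.2, 0.6]
width: 0.797
grasp_force: 0.0
```

Call:
servo_tool([
  {"tx":0,"ty":0,"tz":0,"wx":0,"wy":0,"wz":0},
  {"tx":0,"ty":0,"tz":0,"wx":0,"wy":0,"wz":0},
  {"tx":0,"ty":0,"tz":0,"wx":0,"wy":0,"wz":0},
  {"tx":0,"ty":0,"tz":0,"wx":0,"wy":0,"wz":0},
  {"tx":0,"ty":0,"tz":0,"wx":0,"wy":0,"wz":0},
  {"tx":0,"ty":0,"tz":0,"wx":0,"wy":0,"wz":0},
], gripper=1, grip_force=90)

```text
time: 13.55
tool_pos: [0.5459, 0.2405, 0.1018]
tool_rot: [-0.027, 0.991, -0.002, -0.132]
force: [0.4, -0.6, 5.9]
width: 0.435
grasp_force: 90.5
```

Run:
```python
from h import *
s=sense();go(np.array(s['tool_pos'])+[0,0,.16]);print(s['moment'],s['joint_positions'])
```

```text
t 13.55 pos [0.5459 0.2405 0.1018] shift [  4.18   0.04 -15.45] turn [0. 0. 0.] F [ 0.4 -0.6  5.9] w 0.435
[-0.24396595 -0.02526004  0.08052959] [ 0.14444741  0.7882421  -0.9090753   1.6303425   0.46846886  1.24317377
  0.74799165]
```

Call:
servo_tool([
  {"tx":0.5,"ty":0,"tz":-1.9,"wx":0,"wy":0,"wz":0},
  {"tx":1,"ty":0,"tz":-3.9,"wx":0,"wy":0,"wz":0},
  {"tx":1.6,"ty":0,"tz":-6,"wx":0,"wy":0,"wz":0},
  {"tx":2.4,"ty":0,"tz":-9,"wx":0,"wy":0,"wz":0},
  {"tx":3.5,"ty":0,"tz":-13,"wx":0,"wy":0,"wz":0},
  {"tx":4.2,"ty":0,"tz":-15.5,"wx":0,"wy":0,"wz":0},
  {"tx":4.2,"ty":0,"tz":-15.5,"wx":0,"wy":0,"wz":0},
])

```text
time: 14.42
tool_pos: [0.546, 0.2411, 0.2641]
tool_rot: [-0.027, 0.991, -0.001, -0.13]
force: [0.5, 0.8, -2.7]
width: 0.433
grasp_force: 90.3
```

```bash
cat > f.py <<'E'
from ik import *
np.set_printoptions(precision=3,suppress=True)
# gun in tool from seated grasp
T0=R.from_quat([-.027,.991,-.002,-.132]);t0=np.array([.5459,.2405,.1018])
g0=R.from_euler('z',3.2,degrees=True);o0=np.array([.5504,.240,.008])
gt=T0.inv()*g0; ot=T0.inv().apply(o0-t0)
def tool_for(psi,nose):
    g=R.from_euler('z',psi,degrees=True)*R.from_euler('y',-90,degrees=True)
    o=np.array(nose)-g.apply([-.075,0,.111]);rt=g*gt.inv();return o-rt.apply(ot),rt
if __name__=='__main__':
    q=np.array(sense()['joint_positions'])
    s=sense();print(q,s['tool_pos'],'grip',s['width'])
    for psi in(-90,-75,-60,-45,-30):
        for up in(.19,):
            p,r=tool_for(psi,[.6475,.028,up]);z=ik(p,r,q,.003);print(psi,p,z[0],round(z[1],1),round(z[2],1),np.abs(z[0]-q).max())
            go(p,r)
E
python3 f.py
```

```text
[ 0.183  0.635 -0.991  1.479  0.349  1.501  0.803] [0.546 0.241 0.264] grip 0.432711840011421
-90 [0.648 0.011 0.261] [-0.256  0.76  -0.379  1.561  1.186  1.923 -0.925] 0.0 0.0 1.7285219605079527
t 14.43 pos [0.546 0.241 0.264] shift [ -8.73 -23.55  -2.07] turn [ 50.5 -68.   87.5] F [ 0.5  0.8 -2.7] w 0.433
-75 [0.653 0.012 0.261] [-0.179  0.7   -0.522  1.737  1.373  1.823 -0.92 ] 0.0 0.0 1.7235051926623588
t 14.43 pos [0.546 0.241 0.264] shift [ -9.16 -23.5   -2.18] turn [ 42.7 -74.6  73.8] F [ 0.5  0.8 -2.7] w 0.433
-60 [0.657 0.013 0.261] [-0.061  0.653 -0.677  1.908  1.575  1.729 -0.91 ] 0.0 0.0 1.713115668936742
t 14.43 pos [0.546 0.241 0.264] shift [ -9.56 -23.33  -2.29] turn [ 34.7 -80.   59.9] F [ 0.5  0.8 -2.7] w 0.433
-45 [0.66  0.016 0.261] [ 0.111  0.629 -0.854  2.067  1.803  1.637 -0.882] 0.0 0.0 1.6858184708910173
t 14.43 pos [0.546 0.241 0.264] shift [ -9.91 -23.06  -2.38] turn [ 26.6 -84.2  45.8] F [ 0.5  0.8 -2.7] w 0.433
-30 [0.663 0.02  0.261] [ 0.362  0.664 -1.085  2.202  2.071  1.56  -0.805] 0.0 0.0 1.7219959958534878
t 14.43 pos [0.546 0.241 0.264] shift [-10.18 -22.71  -2.45] turn [ 18.3 -87.2  31.5] F [ 0.5  0.8 -2.7] w 0.433
```

Call:
servo_tool([
  {"tx":1,"ty":-1,"tz":-3.9,"wx":2,"wy":-4,"wz":3},
  {"tx":-1,"ty":-5,"tz":-4.2,"wx":5,"wy":-12,"wz":9},
  {"tx":-3,"ty":-9,"tz":-4.6,"wx":9,"wy":-20,"wz":15},
  {"tx":-5,"ty":-14,"tz":-5.2,"wx":12.1,"wy":-28,"wz":21},
  {"tx":-7,"ty":-19,"tz":-5.8,"wx":15.6,"wy":-36,"wz":27},
  {"tx":-8.5,"ty":-23.3,"tz":-6.2,"wx":19.1,"wy":-44,"wz":33},
  {"tx":-8.5,"ty":-23.3,"tz":-6.2,"wx":22.6,"wy":-52,"wz":39},
  {"tx":-8.5,"ty":-23.3,"tz":-6.2,"wx":26,"wy":-60,"wz":45},
  {"tx":-8.5,"ty":-23.3,"tz":-6.2,"wx":29.5,"wy":-68,"wz":51},
  {"tx":-8.5,"ty":-23.3,"tz":-6.2,"wx":33,"wy":-76,"wz":57},
  {"tx":-8.5,"ty":-23.3,"tz":-6.2,"wx":34.7,"wy":-80,"wz":59.9},
  {"tx":-8.5,"ty":-23.3,"tz":-6.2,"wx":34.7,"wy":-80,"wz":59.9},
  {"tx":-8.5,"ty":-23.3,"tz":-6.2,"wx":34.7,"wy":-80,"wz":59.9},
  {"tx":-8.5,"ty":-23.3,"tz":-6.2,"wx":34.7,"wy":-80,"wz":59.9},
  {"tx":-8.5,"ty":-23.3,"tz":-6.2,"wx":34.7,"wy":-80,"wz":59.9},
  {"tx":-8.5,"ty":-23.3,"tz":-6.2,"wx":34.7,"wy":-80,"wz":59.9},
])

```text
time: 16.42
tool_pos: [0.6561, 0.0121, 0.2985]
tool_rot: [0.396, 0.689, -0.304, 0.526]
force: [-0.1, -0.5, -3.3]
width: 0.432
grasp_force: 91.4
```

```bash
cat > c.py <<'E'
from f import *
import sys
s=sense();print(np.array(s['joint_positions']))
A=R.from_quat(s['tool_rot']);g=A*gt;o=A.apply(ot)+s['tool_pos'];print('nose by kin',o+g.apply([-.075,0,.111]),'dir',-g.as_matrix()[:,0])
go(*tool_for(-60,[.6475,.028,.19]))
n=sys.argv[1]
p=camera('scene');save(p,n,(310,150,470,330),3.3)
for c in('scene','top','wrist'):
    if c!='scene':p=camera(c)
    C=cloud(p);hsv=cv2.cvtColor(p['color'],cv2.COLOR_RGB2HSV);H,S,V=[hsv[...,i].astype(int) for i in range(3)]
    m=(abs(H-27)<7)&(S>130)&(p['depth']>.05)&(C[...,2]>.15)
    P=C[m]
    if len(P)>30:print(c,len(P),np.percentile(P,[1,50,99],axis=0).tolist(),[(np.round(r['position']),round(r['p'],2)) for r in place_of(p,'gun_nose')[:2]])
E
python3 c.py s6.png
```

```text
[-0.203  0.539 -0.469  1.899  1.487  1.605 -0.838]
nose by kin [0.647 0.026 0.228] dir [-0.004 -0.002 -1.   ]
t 16.43 pos [0.656 0.012 0.298] shift [3.68 0.14 0.91] turn [-0.1 -0.   0.3] F [-0.1 -0.5 -3.3] w 0.432
scene 534 [[0.609997538599827, -0.04186646096252049, 0.24687670726807678], [0.6623502238611063, 0.0119959930280511, 0.32870493812061174], [0.7033596765929665, 0.04771158694379106, 0.35512615095753475]] [(array([396., 228.]), 0.59)]
top 365 [[0.6145445769778447, 0.0018438958604477444, 0.25162708642398346], [0.6357419095729139, 0.026442475988992215, 0.3465919255651977], [0.6697008960489981, 0.05318169796546826, 0.3586438463199536]] [(array([302., 150.]), 0.55)]
wrist 36763 [[0.6215032019113044, 0.03464176985138156, 0.2440199425380335], [0.6365861418410494, 0.04493394638571575, 0.28463413431822393], [0.6527619877915963, 0.05376706871145839, 0.3262546661691813]] [(array([321., 120.]), 0.64)]
```

View pics/s6.png

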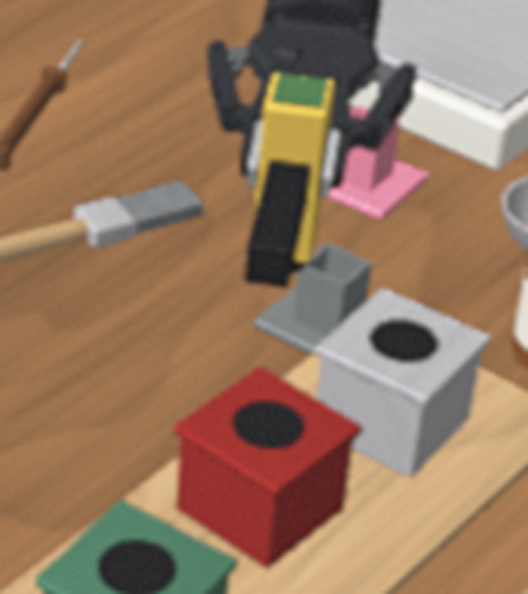

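Call:
servo_tool([
  {"tx":1,"ty":0.05,"tz":0.25,"wx":0,"wy":0,"wz":0},
  {"tx":2,"ty":0.1,"tz":0.5,"wx":0,"wy":0,"wz":0},
  {"tx":3,"ty":0.15,"tz":0.75,"wx":0,"wy":0,"wz":0.2},
  {"tx":3.7,"ty":0.15,"tz":0.9,"wx":0,"wy":0,"wz":0.3},
  {"tx":3.7,"ty":0.15,"tz":0.9,"wx":0,"wy":0,"wz":0.3},
  {"tx":3.7,"ty":0.15,"tz":0.9,"wx":0,"wy":0,"wz":0.3},
  {"tx":3.7,"ty":0.15,"tz":0.9,"wx":0,"wy":0,"wz":0.3},
  {"tx":3.7,"ty":0.15,"tz":0.9,"wx":0,"wy":0,"wz":0.3},
])

```text
time: 17.73
tool_pos: [0.6569, 0.014, 0.2603]
tool_rot: [0.397, 0.688, -0.303, 0.527]
force: [-0.1, -1.0, -1.8]
width: 0.436
grasp_force: 91.4
```

```bash
cat >> c.py <<'E'
# head top face from wrist
Q=P[(P[:,2]>.21)];c=np.median(Q,0)
for _ in range(4):
    w,E=np.linalg.eigh(np.cov((Q-Q.mean(0)).T));n=E[:,0];d=(Q-Q.mean(0))@n;Q=Q[np.abs(d)<max(.002,2*d.std())]
print('face normal',n,'tilt deg',np.degrees(np.arcsin(n[2])),len(Q),'z',np.percentile(Q[:,2],[1,99]))
a=np.array([-.866,-.5,0]);zz=np.linspace(.21,.29,9)
mid=[(z,*(np.mean([b[np.argmin(b@a)],b[np.argmax(b@a)]],0)[:2]+0),np.ptp(b@a)) for z in zz for b in [Q[np.abs(Q[:,2]-z)<.002]] if len(b)>20];print(np.array(mid))
C=cloud(p);hsv=cv2.cvtColor(p['color'],cv2.COLOR_RGB2HSV)
m=(hsv[...,2]<55)&(p['depth']>.05)&(abs(C[...,2]-.09)<.008);print('patch wrist',m.sum(),np.median(C[m],0))
p=camera('scene');C=cloud(p);hsv=cv2.cvtColor(p['color'],cv2.COLOR_RGB2HSV)
m=(hsv[...,2]<60)&(abs(C[...,2]-.09)<.012)&(abs(C[...,0]-.648)<.045)&(abs(C[...,1]-.028)<.045);v,u=np.where(m);print('patch scene',m.sum(),np.mean([atz(p,a_,b_,.09) for a_,b_ in zip(u,v)],0),[np.round(r['position']) for r in place_of(p,'red_patch')[:1]])
E
python3 c.py s7.png
```

```text
[-0.215  0.597 -0.46   1.916  1.504  1.607 -0.915]
nose by kin [0.648 0.029 0.19 ] dir [-0.  0. -1.]
t 17.73 pos [0.657 0.014 0.26 ] shift [-0.03 -0.03  0.03] turn [-0.1 -0.  -0. ] F [-0.1 -1.  -1.8] w 0.436
scene 506 [[0.6112567148612297, -0.041084749820870334, 0.20959765100760336], [0.6632177785824669, 0.0141689471499446, 0.29113320590893454], [0.7047122284018283, 0.05103431113104769, 0.3166379447801385]] [(array([395., 241.]), 0.89)]
top 333 [[0.611864827768403, 0.002440370176151572, 0.2119841866538298], [0.6360041620885439, 0.027977972836910076, 0.30833554767662585], [0.6700880986912617, 0.05409450967319995, 0.31975772473119624]] [(array([305., 155.]), 0.7)]
wrist 36730 [[0.6222619941067195, 0.036326258095690594, 0.2060209474406706], [0.6373396295925551, 0.04656457954874155, 0.2466612286626391], [0.6534864728570672, 0.055408785520031256, 0.28824507218807194]] [(array([322., 120.]), 0.68)]
face normal [-0.5    0.866  0.002] tilt deg 0.11729047155692195 34268 z [0.211 0.288]
[[0.21  0.638 0.045 0.037]
 [0.22  0.638 0.045 0.037]
 [0.23  0.638 0.045 0.036]
 [0.24  0.638 0.045 0.037]
 [0.25  0.638 0.045 0.037]
 [0.26  0.638 0.045 0.037]
 [0.27  0.638 0.046 0.037]
 [0.28  0.638 0.045 0.037]
 [0.29  0.638 0.045 0.037]]
patch wrist 1854 [ 0.671 -0.134  0.09 ]
patch scene 194 [0.65  0.027 0.09 ] [array([390., 276.])]
```

```bash
python3 -c "
from h import *
p=camera('scene');save(p,'fin.png',(180,130,500,370),2.5);print(np.abs(sense()['qvel']).max())"
```

```text
0.001285410031279194
```

View pics/fin.png

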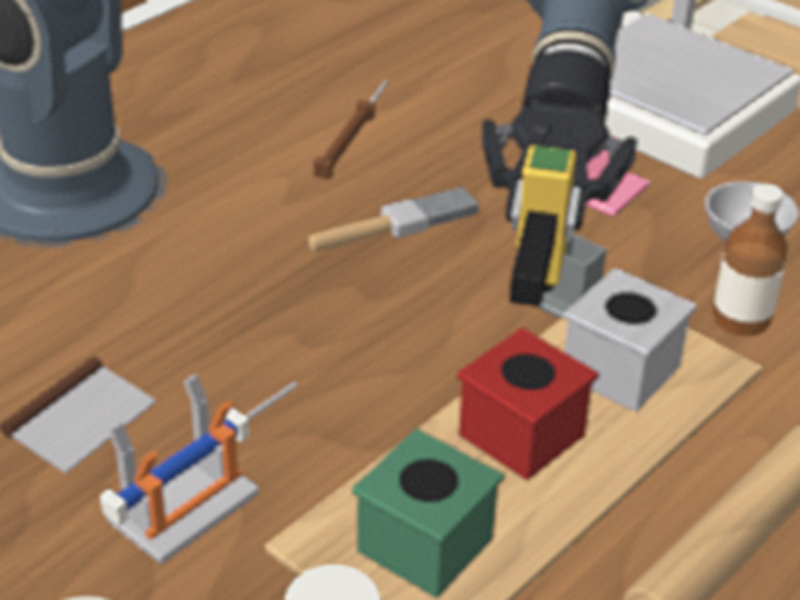

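The final view shows the probe home in its clip at (175,465) with the jaw shut, the gun held nose down at (545,220) above the red tin's patch, and nothing else moved.

```bash
python3 -c "
from station import *
print(sign_off())"
```

```text
the job is handed in; nothing more can be done
None
```

The job is handed in (about 18 s on the robot's clock, no verdict returned): the probe is seated in its clip with the jaw closed and let go, and the thermometer is held still, nose down, about 10 cm above the red tin's patch, with nothing else seen to have moved.

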